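Switch the handpiece control unit to the three-dot outlet

ROBOT

A 7-joint arm with a two-finger parallel gripper is mounted at the origin on a cart in front of the work surface, level with it; the furniture and walls round the work are solid. World frame = base frame: x ahead of the robot, y to its left, z up, the work surface at z = 0. Lengths are in mm, angles in rad, forces in N, time in s.
With the tool pointing down it reaches from about 425 to 825 mm from the base axis. Payload 3.6 kg.
Tool frame: the origin (TCP) lies on the front face of the gripper's body, between the roots of the fingers; the fingertips stand 84 mm ahead of it and the grasp point (between the pads) lies 65 mm ahead of it; z points along the fingers, y is the direction in which the jaws open and shut (so a half turn about z gives the same grasp; the last joint's range is limited). The gripper opens to 93 mm and grips with 3 to 60 N. Pads are 15 mm wide; open, the fingers measure 128 mm over their backs; the gripper's body (75 mm by 188 mm) begins 65 mm behind the grasp point.
Start: joints at [-1.246, 0.615, -0.013, 1.423, 0.008, 1.103, -0.04], TCP at [223.342, 610.399, 302.74] pointing down, gripper open.
Joint ranges: [-3.12, 3.12], [-0.3, 2.06], [-1.34, 1.32], [0.26, 2.42], [-1.36, 4.5], [0.01, 1.98], [-2.84, 2.84]. Speed limits (rad/s): [2.79, 2.79, 3.14, 3.14, 3.14, 3.14, 3.14].

INTERFACE

Orientations are given as a rotation vector (axis times angle).
In Python, from rig import sensors, get_image, ctrl gives the robot as it stands.
- The arm moves only by the tool drive_tool, never from a script. Its argument "steps" is text: rows parted by semicolons, each of 4 numbers parted by spaces: the shift along the tool's x, y, z in mm, then the turn about the tool's z in rad. In form: x y z spin; .... A call has 1 to 12 rows; each row is the pose to reach, as a shift and turn from the pose commanded when the call began, along the tool's axes at that moment; what a row does not reach only later rows make up. A row lasts 1/8 s, in which the tool goes at most 62.5 mm and 10.7 degrees, less where a joint would pass 70% of its speed; a pose out of reach is approached as far as the arm can. A call with a gripper value outside its range is refused whole. "claw" is the finger opening in mm, from 0 to 93, set as the call begins (left out, the last holds). The fingers move at their own pace and stop on an object; "grip_force" is the grip in N (left out, the last holds). Time passes only in rows, so rows that repeat a pose let the fingers close. It gives the time, the measured TCP pose, the force and the opening at its end, in the units of the state.
- sensors.get_state(): the state, without advancing time (a new reading comes with each control period).
- get_image(name): name is "side" or "top" or "wrist"; returns a dict with "img" (480x640x3 uint8, red, green, blue), "fx", "fy", "cx", "cy" (pixels), "position" and "orientation" of the camera in the world. Camera axes: x right, y down, z forward; pixel columns grow to the right and rows downward; lengths in mm; the calibration is good to about 2 mm. A picture is of the moment at which its call begins. There is no depth.
- ctrl.close_job(): hands the job in, once; it reports no verdict.
The state is a dict: "clock": time; "joints": joint angles; "qd": joint speeds; "joint_efforts": joint torques, N m; "ee_pos": TCP position; "orientation": TCP orientation; "wrist_force": force on the tool from outside, world axes, zero at the start; "torque": the same for the moment, N m; "gripper_width": finger opening in mm.
Only numpy, scipy, OpenCV 4.12 (cv2) and the standard library are available. Lean on these libraries where they do the work, as an engineer would, in place of code of your own. Each camera call takes 0.05 s, during which the arm holds its last target.

TASK

On the handpiece control unit, push the dial's protruding tab round until it points at the mark plate with three dots, then press the round start button fully in and let it come up again. Push gently with the fingertips or the outside of the fingers: do not grip the dial or lift it off its spindle, do not press the button before the tab points at the three dots, and leave the things that stand beside the unit where they are.

Things in the scene. Friction and masses are not known exactly. Their poses are not given: they have to be found in the camera images.
- unit: dark control unit with a light grey face plate on top, fixed to the bench, 214 (x) by 204 (y) mm, face plate 45 mm above the bench; origin at the centre of its underside; its x axis points from the button's edge to the edge with the outlets, z up
- dial_axis (a point): point on the dial's upright axis at the height of the face plate; axes as the unit's; 5 mm along the unit's x from its centre. The four mark plates lie round it, centres on a circle of radius 76 mm, at -80, -32, 32 and 80 degrees from the unit's x axis towards its y axis; which plate is at which place varies
- dial: the whole black dial on its spindle (with the tab, see below); origin on its axis at the height of the face plate; this frame moves up if the dial is pulled up, but does not turn with it
- selector (a joint): turn of the dial in rad: 0 when the tab points along the unit's x axis (a short dark rest mark, no plate), positive anticlockwise seen from above; stops at -1.75 and 1.75. Turns smoothly against constant friction of 0.14 N m plus slight damping (about 3 N at the tab), without detents, and stays where it is left. The dial sits loosely on its spindle and comes up if it is pulled up
- tab (a point): point on the dial's tab, 50 mm from the dial's axis, 35 mm above the face plate; turns with the dial, x axis outward along the tab. The tab is an upright black fin with a white line on top, 10 mm thick, reaching from 26 to 60 mm from the axis, its top 40 mm above the face plate; the dial's black disc beneath it is 80 mm across with its top 12 mm above the face plate, and its hub is 34 mm across with its top 22 mm above the face plate
- pointer (a point): point where the tab points: on the tab's centre line carried out to 76 mm from the axis, 3 mm above the face plate; turns with the dial
- plate1: fixed round white mark plate, 34 mm across, 3 mm thick, lying on the face plate, with one dot on it, each dot dark, slightly raised, 8 mm across; origin at the centre of its underside
- plate2: fixed round white mark plate, 34 mm across, 3 mm thick, lying on the face plate, with two dots on it, each dot dark, slightly raised, 8 mm across; origin at the centre of its underside
- plate3: fixed round white mark plate, 34 mm across, 3 mm thick, lying on the face plate, with three dots (in a triangle) on it, each dot dark, slightly raised, 8 mm across; origin at the centre of its underside
- plate4: fixed round white mark plate, 34 mm across, 3 mm thick, lying on the face plate, with four dots (in a square) on it, each dot dark, slightly raised, 8 mm across; origin at the centre of its underside
- start (a joint): travel of the start button in m: 0 up, 0.006 fully in; a spring returns it; 5 N holds it fully in
- start_top (a point): centre of the top of the start button, a round steel push button 28 mm across in a black housing, its top 22 mm above the face plate, on the unit's face plate 76 mm behind the unit's centre along its x and 30 mm to its -y side; pressed straight down
- insert: machined steel mould insert, a block 34 x 46 x 24 mm; loose bystander, origin at the centre of its underside
- pot: glass pot of polishing paste with a screw lid, 57 mm across, 36 mm high; loose bystander, origin at the centre of its underside
- bottle: white squeeze bottle with a pointed nozzle, 30 x 50 mm, 84 mm high; loose bystander, origin at the centre of its underside

How it is judged:
By the outcome, as a careful person would: the job done as asked, in the order asked, and still so for the second after the job is handed in, with the robot touching nothing.
It also fails if it takes over 45 s, if anything falls off the work surface, if the arm or the gripper's body presses on something with over 40 N, if the wrist force passes 120 N, or if a joint passes its speed limit or range.

## Working session

There is one attempt and no reset: what is moved stays moved. The work goes in short steps, Python scripts to look and compute and a tool call to move; the robot and the scene stay as the last step left them, time stands still between calls to the robot, and variables do not carry over. Pictures are saved under pics/ and viewed, and the job is handed in when it is done.

Besides the shell and the picture viewer there is one more tool, called after "Emit:" as name(argument=value, ...) on one line, values as JSON. drive_tool: Moves the arm, as the interface text tells. Its arguments: {"type":"object","properties":{"steps":{"type":"string"},"claw":{"type":"number"},"grip_force":{"type":"number"}},"required":["steps"]}

```bash
mkdir -p pics
python3 - <<'E'
from rig import sensors,get_image
import cv2,numpy as np
s=sensors.get_state();print(s)
for n in("side","top","wrist"):
    d=get_image(n);cv2.imwrite(f"pics/{n}0.png",d["img"][:,:,::-1])
    print(n,{k:v for k,v in d.items() if k!="img"})
E
```

```text
{'clock': 0.0, 'joints': array([-1.24650592,  0.6159041 , -0.01263994,  1.42490256,  0.00811966,
        1.1034207 , -0.04034563]), 'qd': array([ 8.10587292e-04, -9.09128790e-05,  7.28961940e-04,  1.88535684e-03,
        3.02115064e-05, -1.96934820e-03,  3.68057593e-04]), 'joint_efforts': array([ 1.98740981e-04, -4.58940339e+01,  2.09049862e-01, -1.65745175e+01,
       -6.10127253e-02,  2.05738406e-02,  2.29485049e-04]), 'ee_pos': array([223.14604422, 609.87085737, 301.58945833]), 'orientation': array([-0.54789697, -3.09302822,  0.0040075 ]), 'wrist_force': array([ 0.22485265, -0.23739247, -0.4160248 ]), 'torque': array([ 0.01775373, -0.02232815, -0.01832503]), 'gripper_width': 93.24054557104424}
side {'fx': 488.29441443405545, 'fy': 488.29441443405545, 'cx': 312.09590062444244, 'cy': 241.59450265736717, 'position': array([-145.03455904,  677.24060172,  483.96867388]), 'orientation': array([-1.21170688,  1.94728313, -1.19147698])}
top {'fx': 523.8509204292914, 'fy': 523.8509204292914, 'cx': 326.928229559406, 'cy': 236.217724725115, 'position': array([403.64566797, 338.27156669, 904.9594202 ]), 'orientation': array([-2.13189853,  2.11952375, -0.16689641])}
wrist {'fx': 377.7245141292313, 'fy': 377.7245141292313, 'cx': 315.84414100170693, 'cy': 238.2241083457251, 'position': array([144.76718887, 636.89258778, 384.05775025]), 'orientation': array([2.36469375, 1.65412844, 0.24460485])}
```

View pics/side0.png

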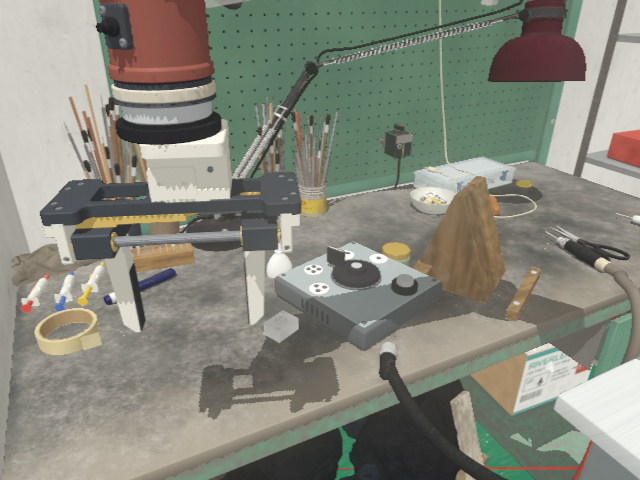

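View pics/top0.png

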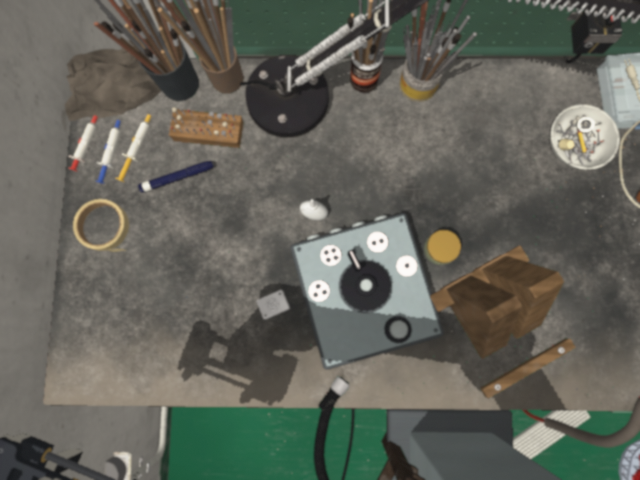

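View pics/wrist0.png

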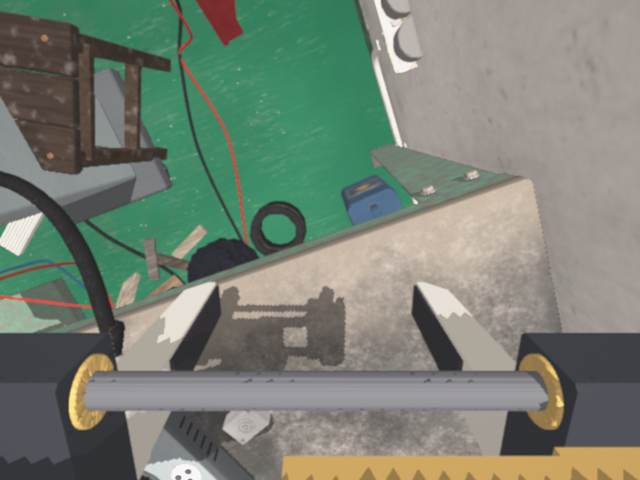

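```bash
cat > h.py <<'E'
import numpy as np,cv2
from scipy.spatial.transform import Rotation as R
def ray(d,u,v,z):
    c=np.array([(u-d["cx"])/d["fx"],(v-d["cy"])/d["fy"],1.]);w=R.from_rotvec(d["orientation"]).apply(c)
    p=d["position"];return p+w*(z-p[2])/w[2]
def proj(d,P):
    c=R.from_rotvec(d["orientation"]).inv().apply(np.asarray(P)-d["position"])
    return np.array([d["fx"]*c[0]/c[2]+d["cx"],d["fy"]*c[1]/c[2]+d["cy"]])
E
python3 - <<'E'
from h import *
from rig import get_image
d=get_image("top");im=d["img"]
c=im[190:390,240:470,::-1];cv2.imwrite("pics/topz.png",cv2.resize(c,None,fx=3,fy=3,interpolation=cv2.INTER_CUBIC)[:600,:690])
m=(im.min(2)>215).astype(np.uint8);m=cv2.morphologyEx(m,cv2.MORPH_CLOSE,np.ones((7,7),np.uint8))
n,l,s,cc=cv2.connectedComponentsWithStats(m)
for i in range(1,n):
    if 150<s[i,4]<900 and 280<cc[i,0]<450 and 190<cc[i,1]<330: print(s[i],cc[i],ray(d,*cc[i],48).round(1))
E
```

```text
[367 232  21  20 331] [377.06344411 241.60422961] [542.8 267.9  48. ]
[320 245  21  21 336] [330.22619048 255.        ] [520.  345.3  48. ]
[396 256  21  20 334] [406.18862275 265.55688623] [503.2 220.6  48. ]
[308 280  22  22 354] [318.55649718 290.68361582] [461.2 364.   48. ]
```

View pics/topz.png

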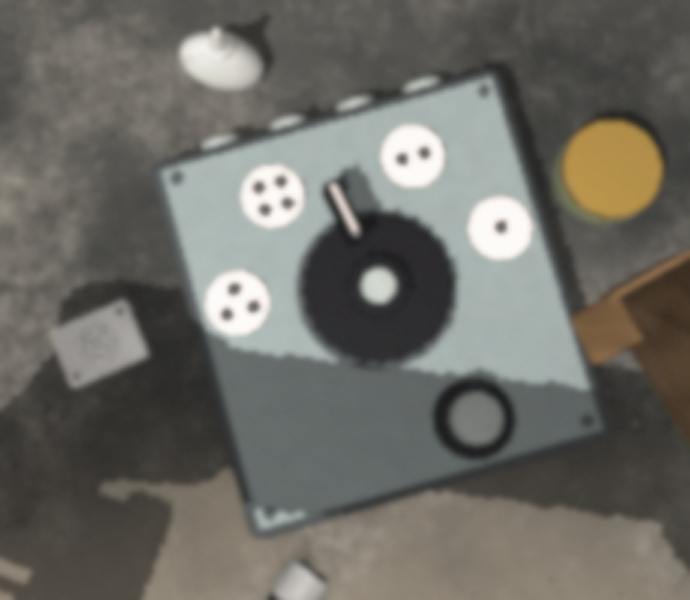

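```bash
cat >> h.py <<'E'
def fit():
    P=np.array([[461.2,364],[520,345.3],[542.8,267.9],[503.2,220.6]]);a=np.radians([80,32,-32,-80])
    Q=76*np.c_[np.cos(a),np.sin(a)];q=Q-Q.mean(0);p=P-P.mean(0)
    U,_,Vt=np.linalg.svd(q.T@p);M=(U@Vt).T
    C=P.mean(0)-M@Q.mean(0);return C,M,np.arctan2(M[1,0],M[0,0]),P-(C+Q@M.T)
E
python3 - <<'E'
from h import *
from rig import get_image,sensors
C,M,y,res=fit();print("dial",C,"yaw",np.degrees(y),res.round(1))
b=C+M@[-81,-30];print("button",b)
d=get_image("top");print(proj(d,[*b,67]),proj(d,[*C,67]))
for z in(85,):
  for uv in((351,252),(358.5,266.5)):
    t=ray(d,*uv,z)[:2];r=M.T@(t-C);print(r,np.hypot(*r),np.degrees(np.arctan2(r[1],r[0])))
a=np.radians(80);print("target tab",C+M@[50*np.cos(a),50*np.sin(a)])
s=sensors.get_state();print(R.from_rotvec(s["orientation"]).as_matrix().round(3))
d2=get_image("side");im=d2["img"]
# check fit in side view
for r in [80,32,-32,-80]:
  print(r,proj(d2,[*(C+M@[76*np.cos(np.radians(r)),76*np.sin(np.radians(r))]),48]))
print(proj(d2,[*b,67]))
cv2.imwrite("pics/sz.png",cv2.resize(im[220:360,250:470,::-1],None,fx=3.6,fy=3.6,interpolation=cv2.INTER_CUBIC))
E
```

```text
dial [469.54053088 288.53805556] yaw 16.32339006274031 [[ 0.  -0.1]
 [-0.1 -0. ]
 [ 0.1 -0.1]
 [-0.   0.2]]
button [400.2373448  236.98159719]
[398.58335382 329.26452258] [365.51648478 284.9365812 ]
[55.0292626   8.56494485] 55.69181288264402 8.846732070662288
[29.70324376  3.72679816] 29.93612724545019 7.151400723772082
target tab [464.03352737 338.23385933]
[[-0.939  0.344 -0.   ]
 [ 0.344  0.939 -0.001]
 [ 0.    -0.001 -1.   ]]
80 [319.42551833 288.26635271]
32 [313.7255297  269.49187232]
-32 [345.5009095  254.68815373]
-80 [378.74253501 258.47406461]
[405.66109679 278.00107092]
```

View pics/sz.png

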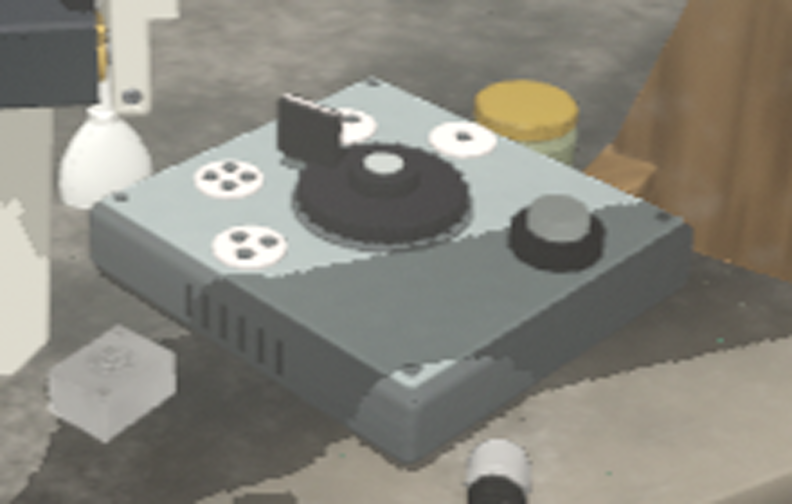

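Run:
```python
from h import *
from rig import get_image,sensors
C,M,y,res=fit()
d=get_image("top");e=get_image("side")
cv2.imwrite("pics/w.png",cv2.resize(d["img"][220:420,420:600,::-1],None,fx=3,fy=3,interpolation=cv2.INTER_CUBIC))
for uv in((432,302),(485,356)): print("top z0",ray(d,*uv,0).round(), "z150",ray(d,*uv,150).round())
for uv in((417,270),(480,300),(504,270)): print("side z0",ray(e,*uv,0).round())
for z in(100,150,200,250): 
   p=ray(e,478,178,z);print(z,p.round(),proj(d,p).round())
def pose(th,r,off,z):
    u=M@[np.cos(th),np.sin(th)];v=M@[-np.sin(th),np.cos(th)];return C+r*u+off*v
for t in(0,8,80):
  print(t,pose(np.radians(t),48,-12.5,0),"yaw tab",np.degrees(y)+t)
```

```text
top z0 [446. 171.   0.] z150 [439. 199. 150.]
top z0 [357.  85.   0.] z150 [365. 127. 150.]
side z0 [503. 129.   0.]
side z0 [369.  93.   0.]
side z0 [428. -24.   0.]
100 [ 648. -143.  100.] [639. 172.]
150 [544. -36. 150.] [592. 230.]
200 [441.  71. 200.] [535. 299.]
250 [338. 178. 250.] [467. 383.]
0 [519.11891271 290.03273112] yaw tab 16.32339006274031
8 [518.42840068 296.91816218] yaw tab 24.32339006274031
80 [476.67775845 337.62277805] yaw tab 96.32339006274032
```

View pics/w.png

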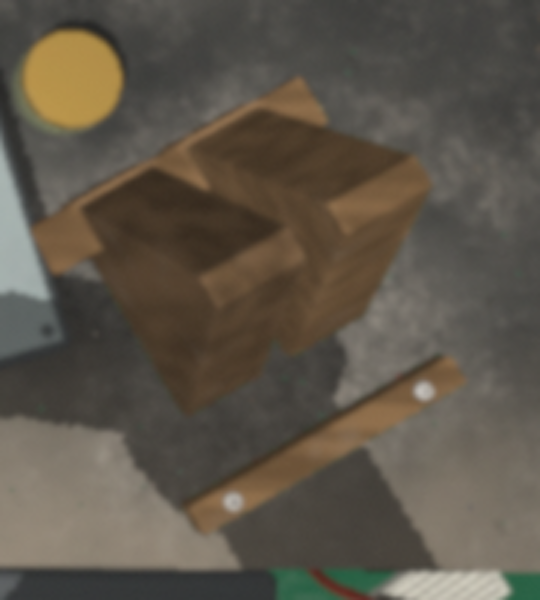

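Emit:
drive_tool(steps="-50 -25 0 0.1; -100 -50 0 0.2; -150 -76 0 0.35; -200 -102 0 0.5; -250 -128 0 0.65; -300 -154 0 0.8; -350 -180 0 0.8; -395 -203 0 0.8; -395 -203 0 0.8; -395 -203 0 0.8", claw=0, grip_force=10)

```text
clock: 1.65
ee_pos: [524.0, 284.8, 302.6]
orientation: [-1.708, -2.635, -0.001]
wrist_force: [-0.1, 0.8, 0.5]
gripper_width: 0.9
```

Run:
```python
from h import *
from rig import get_image,sensors
d=get_image("side");cv2.imwrite("pics/s1.png",d["img"][:,:,::-1])
d=get_image("wrist");cv2.imwrite("pics/w1.png",d["img"][:,:,::-1])
s=sensors.get_state();print(s["clock"],s["ee_pos"],R.from_rotvec(s["orientation"]).as_matrix().round(3),s["wrist_force"],s["gripper_width"])
```

```text
1.75 [523.27515875 285.97783174 302.63482207] [[-0.411  0.912 -0.001]
 [ 0.912  0.411  0.001]
 [ 0.002 -0.001 -1.   ]] [-0.15177427 -0.29525528  0.60233264] 0.5974867443636505
```

View pics/s1.png

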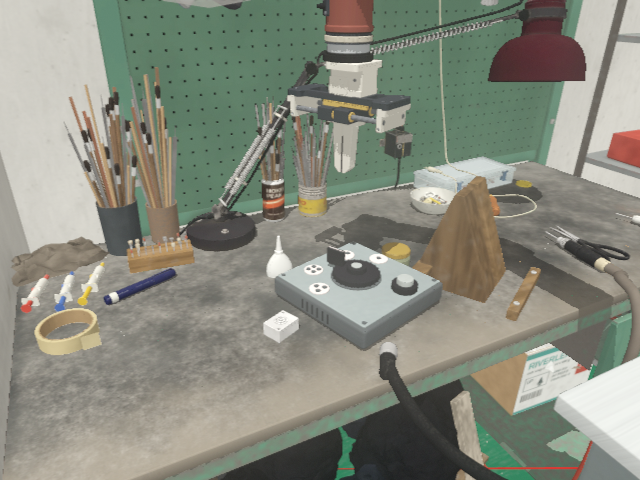

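View pics/w1.png

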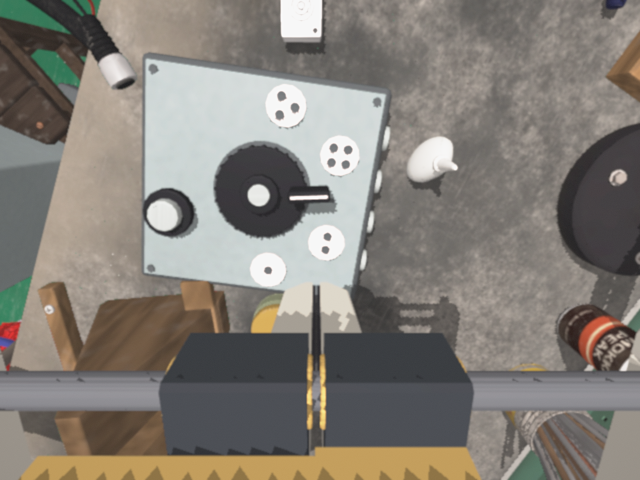

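Run:
```python
from h import *
from rig import get_image
C,M,y,_=fit()
d=get_image("wrist")
for uv in((290,195),(327,193)):
    r=M.T@(ray(d,*uv,85)[:2]-C);print(r,np.hypot(*r),np.degrees(np.arctan2(r[1],r[0])))
P=[(285.5,106),(340,156),(326,242),(268,269)]
for p in P: print(ray(d,*p,48).round(1))
print(M.T@(np.array([523.6,285.5])-C))
```

```text
[24.64671155  4.76593534] 25.103277269844277 10.944212167508894
[53.82423956 10.48070925] 54.83515324080513 11.018807741423512
[459.1 360.9  48. ]
[518.6 342.4  48. ]
[540.5 265.7  48. ]
[501.2 218.3  48. ]
[ 51.02649484 -18.10946732]
```

Emit:
drive_tool(steps="0 0 30 0; 0 0 60 0; 0 0 90 0; 0 0 115 0; 0 0 130 0; 0 0 140 0; 0 0 148 0; 0 0 148 0; 0 0 148 0")

```text
clock: 2.92
ee_pos: [524.9, 284.2, 155.4]
orientation: [1.709, 2.635, 0.002]
wrist_force: [-0.5, 0.9, 0.5]
gripper_width: 0.6
```

Run:
```python
from h import *
from rig import get_image,sensors
d=get_image("side");cv2.imwrite("pics/s2.png",cv2.resize(d["img"][180:360,230:470,::-1],None,fx=3,fy=3))
s=sensors.get_state();print(s["clock"],s["ee_pos"],s["wrist_force"])
```

```text
2.975 [524.90515149 284.12545183 155.38995867] [-0.58221701  0.44946484 -0.08105492]
```

View pics/s2.png

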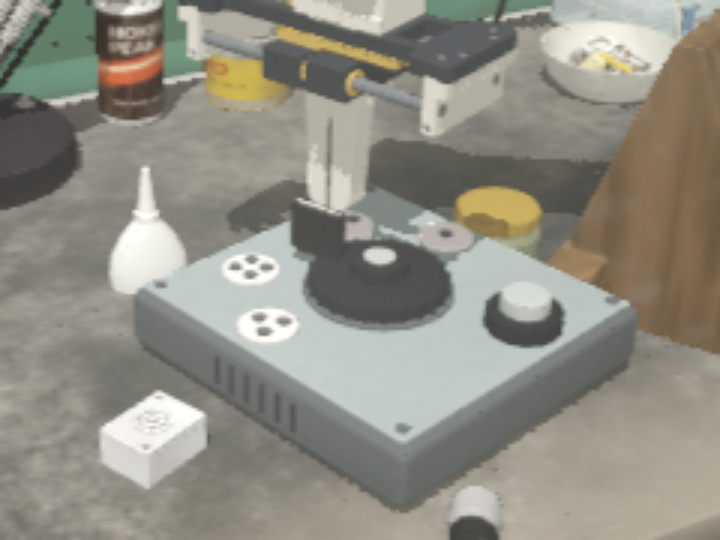

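Run:
```python
from h import *
C,M,y,_=fit()
T=np.array([[-.411,.912],[.912,.411]]);p0=np.array([524.7,284.3])
for t in range(2,85,3):
    a=np.radians(t);u=M@[np.cos(a),np.sin(a)];v=M@[-np.sin(a),np.cos(a)]
    dx,dy=T.T@(C+48*u-12.5*v-p0);print(t,f"{dx:.1f} {dy:.1f} 0 {-np.radians(t-8):.3f}")
```

```text
2 9.1 -2.1 0 0.105
5 11.6 -1.3 0 0.052
8 14.1 -0.5 0 -0.000
11 16.6 0.1 0 -0.052
14 19.2 0.5 0 -0.105
17 21.8 0.8 0 -0.157
20 24.3 1.0 0 -0.209
23 26.9 1.1 0 -0.262
26 29.5 1.0 0 -0.314
29 32.1 0.7 0 -0.367
32 34.7 0.4 0 -0.419
35 37.2 -0.1 0 -0.471
38 39.8 -0.7 0 -0.524
41 42.3 -1.5 0 -0.576
44 44.7 -2.4 0 -0.628
47 47.1 -3.4 0 -0.681
50 49.4 -4.5 0 -0.733
53 51.7 -5.8 0 -0.785
56 53.9 -7.2 0 -0.838
59 56.0 -8.7 0 -0.890
62 58.1 -10.3 0 -0.942
65 60.0 -12.0 0 -0.995
68 61.9 -13.8 0 -1.047
71 63.7 -15.7 0 -1.100
74 65.3 -17.7 0 -1.152
77 66.9 -19.7 0 -1.204
80 68.4 -21.9 0 -1.257
83 69.7 -24.1 0 -1.309
```

Emit:
drive_tool(steps="9 -2 0 0.05; 14 0 0 0; 17 0 0 -0.05; 19 0.5 0 -0.1; 22 1 0 -0.16; 24.5 1 0 -0.21; 27 1 0 -0.26; 29.5 1 0 -0.31; 32 1 0 -0.37; 34.5 0.5 0 -0.42; 37 0 0 -0.47; 37 0 0 -0.47")

```text
clock: 4.47
ee_pos: [509.4, 318.1, 154.7]
orientation: [-1.048, -2.962, -0.001]
wrist_force: [1.5, -4.6, 0.8]
gripper_width: 0.5
```

Run:
```python
from h import *
from rig import get_image,sensors
for n in("top","side"):
  d=get_image(n);sl=(slice(180,360),slice(230,470))
  cv2.imwrite(f"pics/{n}3.png",cv2.resize(d["img"][180:360,230:470,::-1],None,fx=3,fy=3))
s=sensors.get_state();print(s["clock"],s["ee_pos"],s["wrist_force"])
```

```text
4.575 [509.44246155 318.04603863 154.72148614] [ 1.60961692 -3.69236894  1.1296565 ]
```

View pics/side3.png

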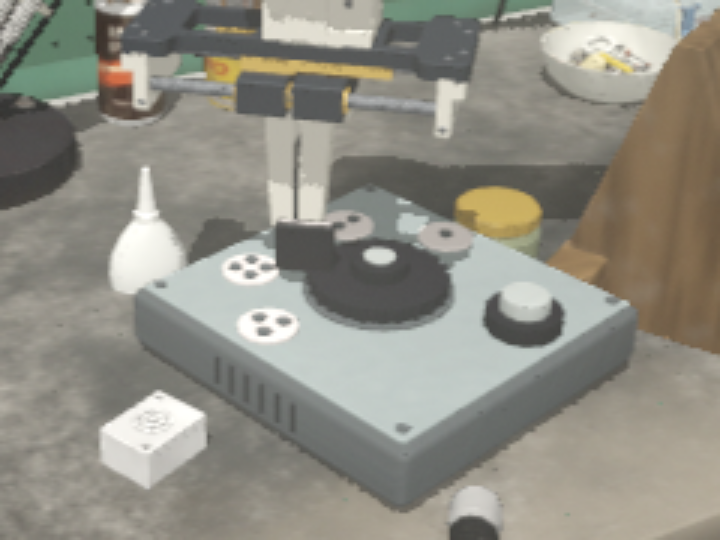

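View pics/top3.png

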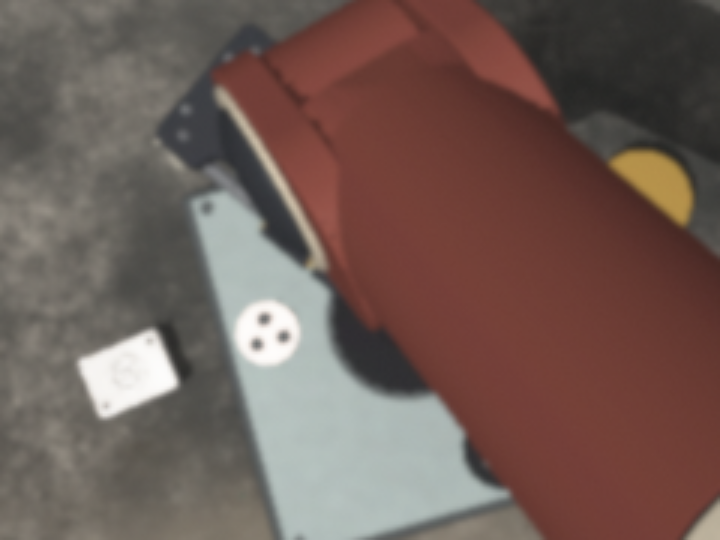

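Run:
```python
from h import *
def P(t):
    a=np.radians(t);return 48*np.array([np.cos(a),np.sin(a)])-12.5*np.array([-np.sin(a),np.cos(a)])
a=np.radians(35);T=np.array([[-np.sin(a),np.cos(a)],[np.cos(a),np.sin(a)]])
for t in list(range(38,72,4))+[74,76,78,80]: d=T@(P(t)-P(35));print(t,d.round(1),round(-np.radians(t-35),2))
```

```text
38 [2.5 0.6] -0.05
42 [5.9 1.2] -0.12
46 [9.4 1.5] -0.19
50 [12.8  1.6] -0.26
54 [16.3  1.5] -0.33
58 [19.7  1.1] -0.4
62 [23.2  0.4] -0.47
66 [26.5 -0.4] -0.54
70 [29.8 -1.5] -0.61
74 [33.  -2.8] -0.68
76 [34.6 -3.6] -0.72
78 [36.1 -4.4] -0.75
80 [37.6 -5.2] -0.79
```

Emit:
drive_tool(steps="2.5 0.5 0 -0.05; 6 1 0 -0.12; 9.5 1.5 0 -0.19; 13 1.5 0 -0.26; 16.5 1.5 0 -0.33; 20 1 0 -0.4; 23 0.5 0 -0.47; 26.5 -0.5 0 -0.54; 30 -1.5 0 -0.61; 33 -3 0 -0.68; 34.5 -3.5 0 -0.72; 34.5 -3.5 0 -0.72")

```text
clock: 6.08
ee_pos: [480.7, 338.0, 155.1]
orientation: [-0.063, 3.14, 0.004]
wrist_force: [3.2, -0.8, -0.1]
gripper_width: 0.3
```

Run:
```python
from h import *
from rig import get_image,sensors
for n in("top","side"):
  d=get_image(n)
  cv2.imwrite(f"pics/{n}4.png",cv2.resize(d["img"][180:360,230:470,::-1],None,fx=3,fy=3))
s=sensors.get_state();print(s["clock"],s["ee_pos"],s["wrist_force"])
```

```text
6.175 [480.71116849 337.97648122 155.08497189] [ 2.96966802 -1.05709122 -0.2731312 ]
```

View pics/side4.png

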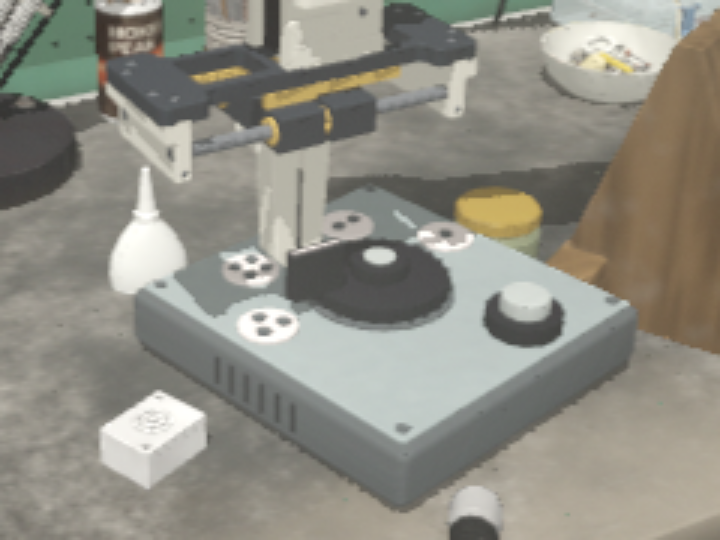

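View pics/top4.png

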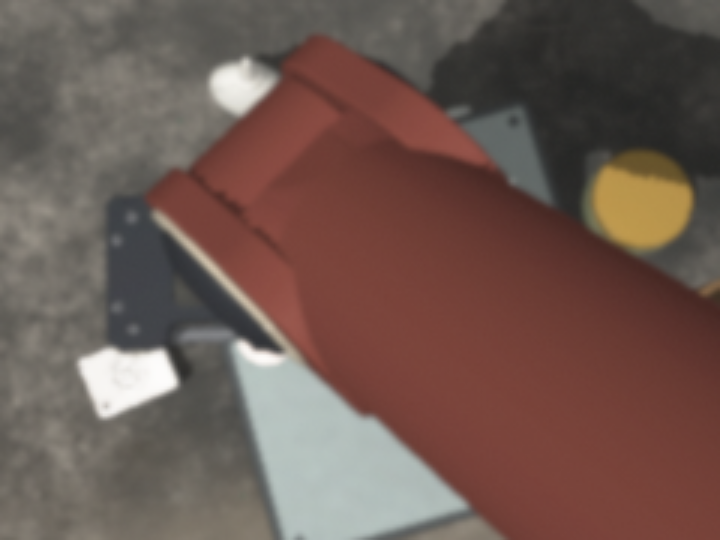

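Run:
```python
from h import *
from rig import get_image
C,M,y,_=fit()
d=get_image("side");cv2.imwrite("pics/z5.png",cv2.resize(d["img"][245:295,310:380,::-1],None,fx=10,fy=10,interpolation=cv2.INTER_CUBIC))
for t in(68,72,76,80):
  a=np.radians(t);print(t,[proj(d,[*(C+M@[r*np.cos(a),r*np.sin(a)]),85]).round(1) for r in(26,60)])
```

```text
68 [array([343.1, 259.3]), array([324.2, 262.8])]
72 [array([343.5, 259.8]), array([325.2, 264. ])]
76 [array([344.1, 260.3]), array([326.4, 265.1])]
80 [array([344.7, 260.7]), array([327.8, 266.2])]
```

View pics/z5.png

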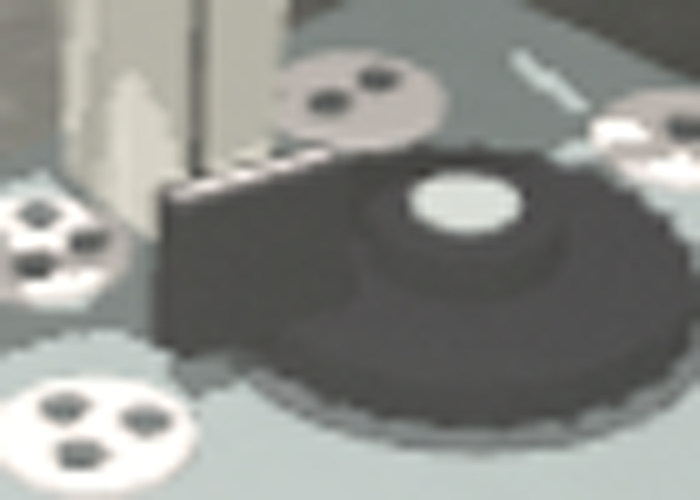

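Emit:
drive_tool(steps="1.5 0.5 0 -0.03; 3 0.5 0 -0.06; 3.5 0.5 0 -0.07; 3.5 0.5 0 -0.07; 3.5 0.5 0 -0.07; -5 0 0 -0.07; -15 0 0 -0.07; -15 0 -40 0; -15 0 -100 0; -15 0 -150 0; -15 0 -150 0")

```text
clock: 7.6
ee_pos: [496.8, 337.7, 308.7]
orientation: [-0.06, 3.135, 0.006]
wrist_force: [0.2, 0.1, -0.1]
gripper_width: 0.5
```

Run:
```python
from h import *
from rig import get_image,sensors
for n in("top","side","wrist"):
  d=get_image(n)
  im=d["img"] if n=="wrist" else cv2.resize(d["img"][180:360,230:470],None,fx=3,fy=3)
  cv2.imwrite(f"pics/{n}6.png",im[:,:,::-1])
s=sensors.get_state();print(s["clock"],s["ee_pos"],s["wrist_force"],R.from_rotvec(s["orientation"]).as_matrix().round(3))
```

```text
7.75 [494.80936515 336.24840608 303.0165986 ] [-0.15795504  0.0905156   0.40960637] [[-0.999 -0.039 -0.004]
 [-0.039  0.999 -0.003]
 [ 0.004 -0.003 -1.   ]]
```

View pics/side6.png

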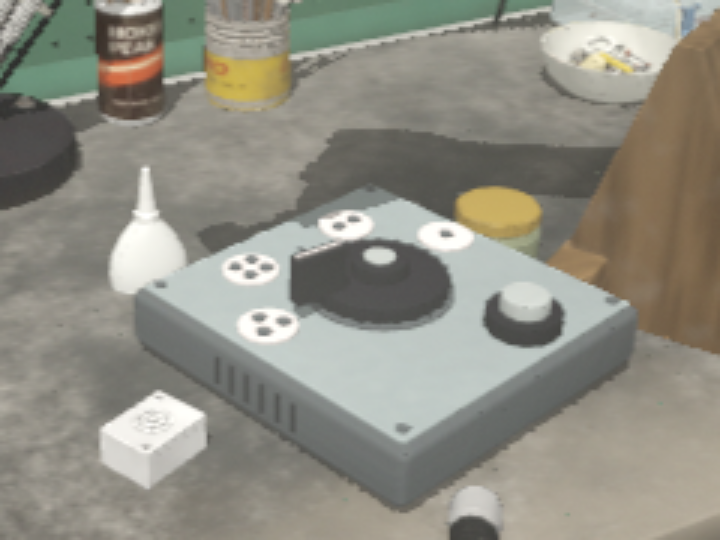

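View pics/wrist6.png

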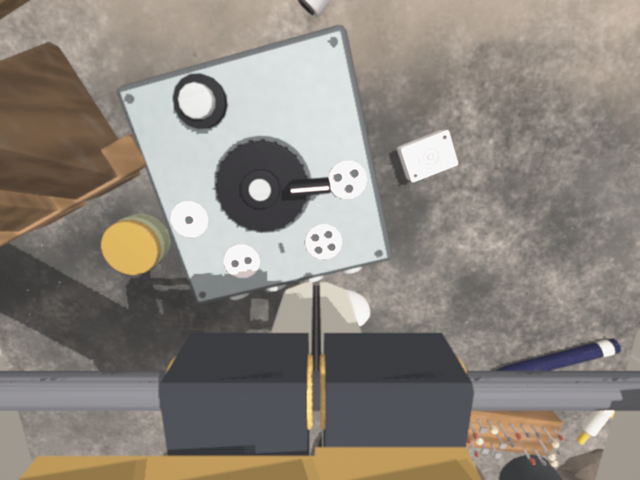

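```bash
cat > m.py <<'E'
from h import *
from rig import get_image
def meas(box):
    d=get_image("wrist");im=d["img"]
    m=(im.min(2)>225).astype(np.uint8)
    mc=cv2.morphologyEx(m,cv2.MORPH_CLOSE,np.ones((11,11),np.uint8))
    x0,y0,x1,y1=box;s=m[y0:y1,x0:x1];n,l,st,cc=cv2.connectedComponentsWithStats(s)
    i=1+np.argmax(st[1:,4]);ys,xs=np.where(l==i);print("line px",len(xs),xs.min()+x0,xs.max()+x0)
    W=np.array([ray(d,x+x0,y+y0,85)[:2] for x,y in zip(xs,ys)])
    c=W.mean(0);_,_,vt=np.linalg.svd(W-c);return d,c,vt[0]
E
python3 - <<'E'
from m import *
C,M,y,_=fit()
d,c,v=meas((285,178,331,197))
if v@(c-C)<0:v=-v
print("line dir deg",np.degrees(np.arctan2(v[1],v[0])-y),"centre",c)
# hub/plates
g=cv2.cvtColor(d["img"],cv2.COLOR_RGB2GRAY)
P=[(348,180),(323.5,241.5),(242,261),(189.5,219.5)]
W=np.array([ray(d,*p,48)[:2] for p in P]);a=np.radians([80,32,-32,-80]);Q=76*np.c_[np.cos(a),np.sin(a)]
q=Q-Q.mean(0);p=W-W.mean(0);U,_,Vt=np.linalg.svd(q.T@p);N=(U@Vt).T;Cw=W.mean(0)-N@Q.mean(0)
yw=np.arctan2(N[1,0],N[0,0]);print("wrist fit",Cw,np.degrees(yw),(W-Cw-Q@N.T).round(1))
print("angle by dir",np.degrees(np.arctan2(v[1],v[0])-yw));r=c-Cw;print("by centre",np.degrees(np.arctan2(r[1],r[0])-yw),np.hypot(*r))
E
```

```text
line px 107 292 328
line dir deg 80.19646820802397 centre [462.53525512 328.32520425]
wrist fit [466.4774275  285.66514424] 16.325187255650096 [[ 0.4  0.1]
 [-0.3 -0.4]
 [-0.4  0.2]
 [ 0.3  0.2]]
angle by dir 80.1946710151142
by centre 78.95446263563198 42.84181885550533
```

```bash
python3 -c "
import cv2;im=cv2.imread('pics/wrist6.png');cv2.imwrite('pics/wz6.png',cv2.resize(im[130:240,200:380],None,fx=4,fy=4,interpolation=cv2.INTER_CUBIC))"
```

```text
(no output)
```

View pics/wz6.png

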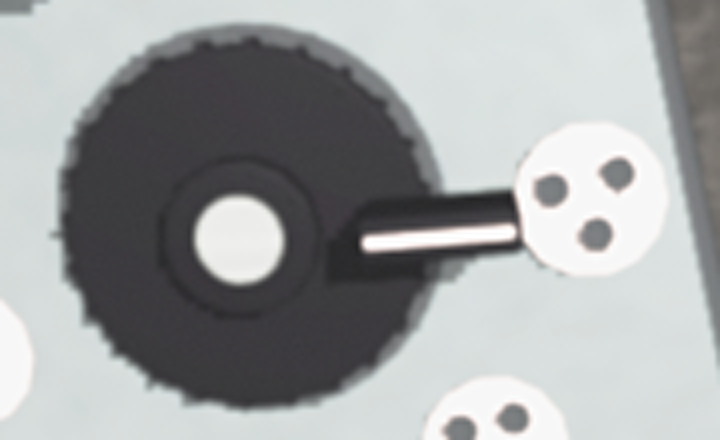

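Emit:
drive_tool(steps="15 -15 0 0.17; 30 -30 0 0.34; 45 -44 0 0.5; 60 -58 0 0.67; 75 -72 0 0.84; 88 -85 0 1.01; 99 -96.5 0 1.18; 99 -96.5 0 1.35; 99 -96.5 0 1.5; 99 -96.5 0 1.57; 99 -96.5 0 1.57; 99 -96.5 0 1.57")

```text
clock: 9.3
ee_pos: [399.9, 236.9, 303.9]
orientation: [-2.175, -2.266, 0.004]
wrist_force: [-0.3, 0.7, -0.3]
gripper_width: 0.5
```

Run:
```python
from h import *
from rig import get_image,sensors
for n in("side","wrist"):
  d=get_image(n);cv2.imwrite(f"pics/{n}7.png",d["img"][:,:,::-1])
s=sensors.get_state();print(s["clock"],s["ee_pos"],s["wrist_force"],s["joints"].round(2),R.from_rotvec(s["orientation"]).as_matrix().round(3))
```

```text
9.4 [400.13978094 236.95389271 304.31635942] [-1.00775195  0.88694185 -0.46010205] [-0.74  0.33  0.21  1.94 -0.09  0.88 -0.44] [[-0.041  0.999 -0.001]
 [ 0.999  0.041 -0.001]
 [-0.001 -0.001 -1.   ]]
```

View pics/side7.png

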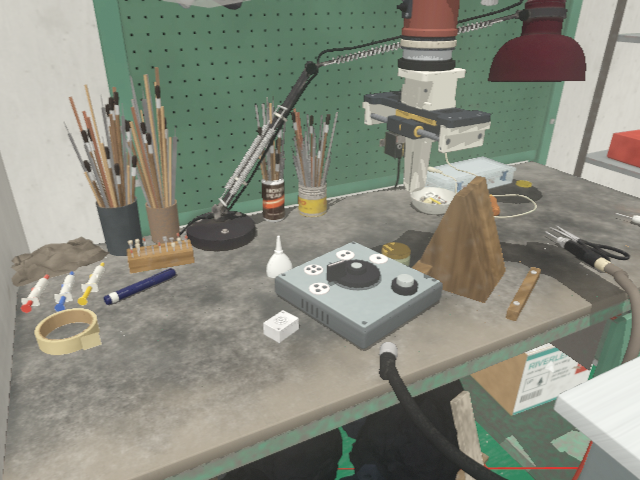

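View pics/wrist7.png

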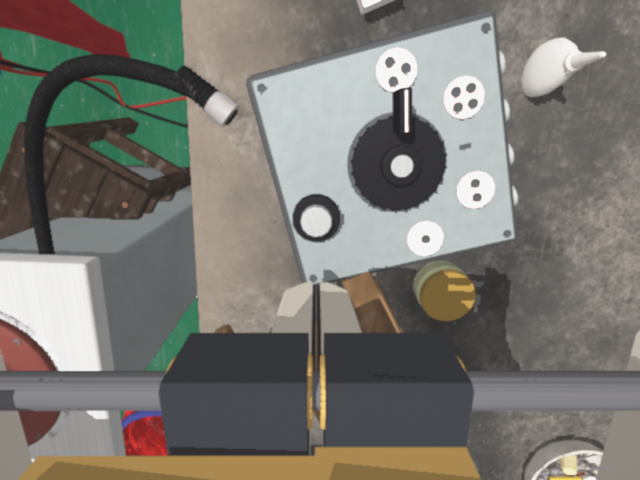

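Emit:
drive_tool(steps="0 0 30 0; 0 0 65 0; 0 0 95 0; 0 0 120 0; 0 0 135 0; 0 0 143 0; 0 0 143 0; 0 0 143 0")

```text
clock: 10.4
ee_pos: [400.6, 237.2, 162.3]
orientation: [2.176, 2.265, 0.002]
wrist_force: [-0.8, 0.2, 1.1]
gripper_width: 0.4
```

Run:
```python
from h import *
from rig import get_image,sensors
d=get_image("side");cv2.imwrite(f"pics/s8.png",cv2.resize(d["img"][180:360,280:520,::-1],None,fx=3,fy=3))
s=sensors.get_state();print(s["clock"],s["ee_pos"],s["wrist_force"])
```

```text
10.45 [400.65656072 237.29894226 162.38543184] [ 0.26876363 -0.30335993  0.19766001]
```

View pics/s8.png

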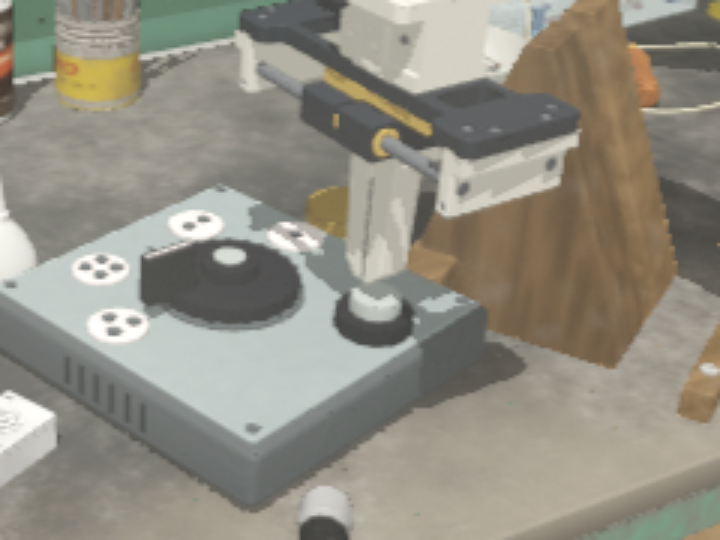

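Emit:
drive_tool(steps="0 0 5 0; 0 0 10 0; 0 0 13 0; 0 0 15 0; 0 0 16 0; 0 0 16 0; 0 0 16 0")

```text
clock: 11.32
ee_pos: [400.3, 237.2, 145.9]
orientation: [-2.177, -2.265, -0.0]
wrist_force: [-0.5, 0.7, 4.4]
gripper_width: 0.2
```

Emit:
drive_tool(steps="0 0 1 0; 0 0 2 0; 0 0 2 0; 0 0 2 0")

```text
clock: 11.82
ee_pos: [400.4, 237.1, 145.2]
orientation: [-2.176, -2.265, -0.002]
wrist_force: [-2.9, -2.4, 16.1]
gripper_width: 0.4
```

Emit:
drive_tool(steps="0 0 -4 0; 0 0 -12 0; 0 0 -30 0; 0 0 -60 0; 0 0 -95 0; 0 0 -130 0; 0 0 -160 0; 0 0 -160 0; 0 0 -160 0")

```text
clock: 12.95
ee_pos: [399.6, 236.7, 302.8]
orientation: [-2.176, -2.265, 0.004]
wrist_force: [-0.5, 0.1, -0.2]
gripper_width: 0.4
```

Run:
```python
from m import *
from rig import get_image,sensors
C,M,y,_=fit()
d=get_image("side");cv2.imwrite(f"pics/s9.png",cv2.resize(d["img"][180:360,250:490,::-1],None,fx=3,fy=3))
d=get_image("wrist");cv2.imwrite(f"pics/w9.png",d["img"][:,:,::-1])
s=sensors.get_state();print(s["clock"],s["ee_pos"],s["wrist_force"])
d,c,v=meas((395,85,416,138));v=v*np.sign(v@(c-C));print(np.degrees(np.arctan2(v[1],v[0])-y))
```

```text
13.05 [399.59482067 236.71319646 302.39078375] [-0.1053828   0.00287268  0.35446063]
line px 82 407 408
80.09357830862642
```

View pics/s9.png

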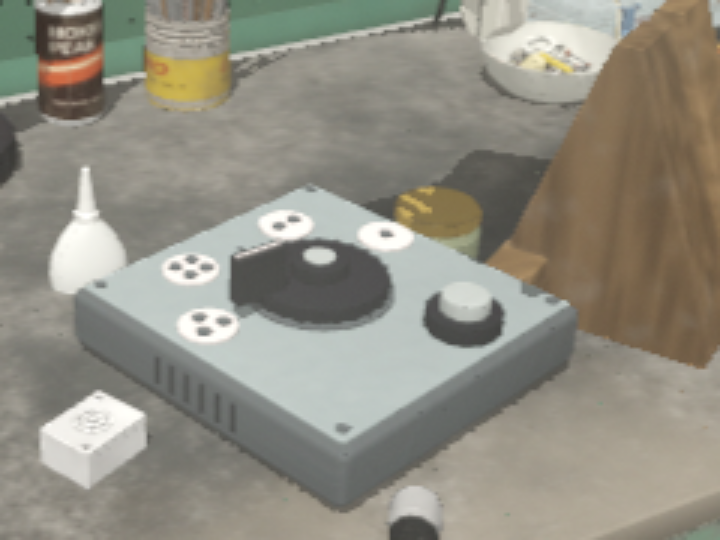

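View pics/w9.png

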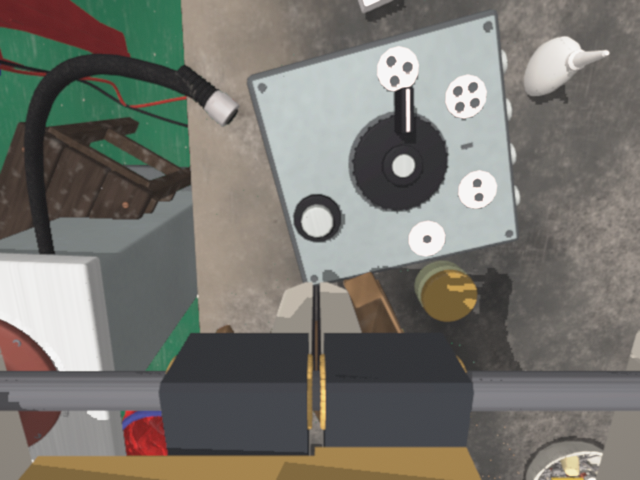

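The tab's white line (wrist picture, about (407,110)) points at the three-dot plate at (397,68). The button is up again, and the insert, pot and bottle stand where they were. I'm handing the job in.

```bash
python3 -c "
from rig import ctrl;print(ctrl.close_job())"
```

```text
the job is handed in; nothing more can be done
None
```

The dial's tab now points at the three-dot plate, and the start button was pressed fully in and came back up. The job was handed in at about 13 s.

- **Dial:** I pushed the tab round from about 10° to the three-dot plate with the closed fingers held beside it, then backed off. The contact force read about 3–5 N. The direction of its white line read 80.2° before the press and 80.1° after; the plate is at 80°. Judged from the line's centre instead, the first picture gave 79.0°.
- **Button:** I pressed until the force rose from 4.4 N to 16 N, with the fingertips about 6 mm below the button's top. I took this as the stop. In the last pictures the button is up and the robot touches nothing.
- **Bystanders:** the insert, pot and bottle look unmoved in the last pictures. I judged this by eye and did not measure it.
- **Disagreement:** the top and wrist cameras differed by 3–4 mm on where the unit stands. I allowed for that in the moves.

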